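# Release the transport lock of a bench shaker

## Robot

A 6-joint arm with a two-finger parallel gripper is mounted at the origin on the work surface. World frame = base frame: x ahead of the robot, y to its left, z up, the work surface at z = 0. Lengths are in m, angles in rad, forces in N, time in s.
With the tool pointing down it reaches from about 0.275 to 1 m from the base axis. Payload 8.4 kg.
Tool frame: the origin (TCP) lies midway between the tips of the shut fingers; the grasp point (between the pads) lies 19 mm behind it; z points along the fingers, y is the line along which they close (so a half turn about z gives the same grasp; the last joint's range is limited). The gripper opens to 85 mm and grips with 20 to 120 N. Pads are 22 mm wide; open, the fingers measure 114 mm over their backs; the gripper's body (76 mm by 85 mm) begins 54 mm behind the grasp point. The pads swing forward as they close: fully open they stand 13 mm farther back than shut.
Start: joints at [1.134, 0.353, 1.633, -0, 1.155, -0.002], TCP at [0.263, 0.567, 0.231] pointing down, gripper open.
Joint ranges: [-2.63, 2.63], [-0.92, 2.1], [0.06, 2.66], [-1.3, 4.44], [0, 2.69], [-3.02, 3.02]. Speed limits (rad/s): [2.22, 2.22, 2.79, 3.14, 3.14, 3.14].

## Interface

Orientations are given as [roll, pitch, yaw] about the fixed x, y, z axes, in that order (R = Rz(yaw) Ry(pitch) Rx(roll)).
In Python, from station import arm, imaging, ticket gives the robot as it stands. The module is installed in compiled form; this text tells all that it offers.
- The arm moves only by the tool servo_tool, never from a script. Its arguments are lists of equal length, an entry for each row: "dp": the shift along the tool's x, y, z in m, a list of three; "turn": the turn about the tool's z in rad. A call has 1 to 12 rows; each row shifts and turns the commanded pose from where the row before left it, along the tool's axes as they then stand; what a row does not reach is not made up. A row lasts 1/10 s, in which the tool goes at most 50 mm and 8.59 degrees, less where a joint would pass 70% of its speed; a pose out of reach is approached as far as the arm can. A call is refused whole if a number of a shift passes 0.05 or a number of a turn 0.15, either way. A call with a gripper value outside its range is refused whole. "grip" is the finger opening in m, from 0 to 0.0854, set as the call begins (left out, the last holds). The fingers move at their own pace and stop on an object; "force" is the grip in N (left out, the last holds). Time passes only in rows, so rows that do not move let the fingers close. It gives the time, the measured TCP pose, the force, the opening and the grip force at its end, in the units of the state.
- arm.get_obs(): the state, without advancing time (a new reading comes with each control period).
- imaging.camera(name): name is "scene" or "top" or "wrist"; returns the picture (480x640x3 uint8, red, green, blue); there is no depth.
- imaging.camera_params(name): a dict with "fovy" (degrees; the focal length in pixels is half the picture's height over the tangent of half this angle, whatever the lens; pixels are square), "cx", "cy" (the principal point, pixels), "camera_from_world" (4x4, takes a point from world to camera coordinates). Camera axes: x right, y down, z forward; pixel columns grow to the right and rows downward; lengths in m; the calibration is good to about 2 mm. A picture is of the moment at which its call begins: read the wrist's pose just before it. camera_params takes no time and is no camera call; for the wrist camera it gives the pose at the moment of the call.
- ticket.job_done(): hands the job in; it is judged then, once.
The state is a dict: "time": time; "joint_positions": joint angles; "joint_vel": joint speeds; "tau": joint torques, N m; "ee_pos": TCP position; "orientation": TCP orientation; "wrist_force": force on the tool from outside, world axes, zero at the start; "moment": the same for the moment, N m; "grip_width": finger opening in m; "finger_force": force on a finger pad.
Only numpy, scipy, OpenCV 4.12 (cv2) and the standard library are available. Lean on these libraries where they do the work, as an engineer would, in place of code of your own. Each camera call takes 0.05 s, during which the arm holds its last target. There are 200 camera calls.

## Task

Take the flat-bladed driver (the one with the flat paddle handle) from its hole in the tool rack, seat its blade in the slotted lock screw on the deck of the bench shaker, and turn the screw anticlockwise (seen from above) to its stop, where the slot lines up with the two pointer ribs, in one turn with the blade kept in the slot. Then put the driver back in the hole it came from, upright with its collar down on the rack, and let go. Turn the screw only with the driver, never with the fingers, and leave the round-handled nut driver in the rack alone.

Things in the scene. Friction and masses are not known exactly. Their poses are not given: they have to be found in the camera images.
- driver_grip (a point): Centre of flat driver's black paddle handle, 46 (x) x 22 (y) x 60 mm high, z up. Its tip is 96 mm below: steel blade 28 mm wide (along x), 4 thick, 18 high; 14 mm shank; collar 58 mm wide, top face 30 mm below this point. 0.14-0.26 kg. It hangs by the collar, centred in one of two 44 mm holes of a white rack (plate top 90 mm above bench), so this point is at 126 mm; raise 70 mm to clear the hole.
- lock_slot (a point): Centre of the slot's floor in the lock screw, 100 mm above the bench; x along the slot, z up; turns with the screw. Steel head 54 mm wide, top at 112 mm, with a slot right across, 12 mm wide and deep, bevelled to 18 at the top. It sits on the grey deck (90 mm high) of the white shaker beside two heads of that size without slot (domed cap, hex socket). Black pointer ribs mark the end position.
- lock (a joint): Turn of the lock screw, rad, growing anticlockwise from above: 0 locked, 1.05 at the hard stop (slot in line with the pointer ribs); starts at 0 to 0.2. Stiff (about 0.1 N m), stays where left. The blade has up to 0.29 rad of play in the slot either way from centre, which the driver turns in addition.
- nut_driver_grip (a point): Centre of the handle of the nut driver, a bystander in the rack's other hole 130 mm away: round black handle 32 mm wide, 60 mm high; collar, shank and height as the flat driver, so its top is 156 mm above the bench and the flat driver's tip must pass above that if carried across it. Leave it alone.

How it is judged:
By the outcome, as a careful person would: the job done as asked, in the order asked, and still so for the second after the job is handed in, with the robot touching nothing.
It also fails if it takes over 58 s, if anything falls off the work surface, if the arm or the gripper's body presses on something with over 40 N, if the wrist force passes 120 N, or if a joint passes its speed limit or range.

## Working session

There is one attempt and no reset: what is moved stays moved. The work goes in short steps, Python scripts to look and compute and a tool call to move; the robot and the scene stay as the last step left them, time stands still between calls to the robot, and variables do not carry over. Pictures are saved under pics/ and viewed, at most 10 in all, crops included, and the job is handed in when it is done.

Besides the shell and the picture viewer there is one more tool, called after "Request:" as name([rows], argument=value, ...), one row to a line, values as JSON. servo_tool: Moves the arm, as the interface text tells. Its arguments: {"type":"object","properties":{"dp":{"type":"array","items":{"type":"array","items":{"type":"number"}}},"turn":{"type":"array","items":{"type":"number"}},"grip":{"type":"number"},"force":{"type":"number"}},"required":["dp","turn"]}

```bash
mkdir -p pics; cat > h.py <<'E'
import numpy as np, cv2
from station import arm, imaging, ticket
def snap(n,f):
    p=imaging.camera_params(n); im=imaging.camera(n)
    cv2.imwrite(f'pics/{f}.png',im[:,:,::-1]); np.savez(f'pics/{f}.npz',T=p['camera_from_world'],k=[240/np.tan(np.radians(p['fovy'])/2),p['cx'],p['cy']]); return im
def load(f):
    d=np.load(f'pics/{f}.npz'); return d['T'],d['k']
def ray(f,u,v,z):
    T,k=load(f); R=T[:3,:3];c=-R.T@T[:3,3]; d=R.T@np.array([(u-k[1])/k[0],(v-k[2])/k[0],1])
    return c+d*(z-c[2])/d[2]
def proj(f,p):
    T,k=load(f); q=T[:3,:3]@np.array(p)+T[:3,3]; return k[1:]+k[0]*q[:2]/q[2]
E
python3 - <<'E'
from h import *
print(arm.get_obs())
a=snap('top','top0');b=snap('scene','scene0')
for n in('top0','scene0'): 
    T,k=load(n);print(n,k,-T[:3,:3].T@T[:3,3],T[:3,:3].round(2))
E
```

```text
{'time': 0.0, 'joint_positions': array([ 1.13363520e+00,  3.53680893e-01,  1.63415840e+00,  8.20043860e-06,
        1.15515653e+00, -2.41911355e-03]), 'joint_vel': array([-8.76755594e-04, -6.70298627e-04, -6.69203620e-04,  6.38064735e-04,
       -1.60493807e-05,  1.87286541e-04]), 'tau': array([-3.59723426e-04, -6.05265355e+01, -3.42070341e+01,  5.94144808e-05,
        9.15419514e-03,  6.87960596e-05]), 'ee_pos': array([0.26304147, 0.56642486, 0.23053083]), 'orientation': array([-3.14018951e+00, -1.08919857e-05,  2.70684731e+00]), 'wrist_force': array([-0.49418384, -0.6741843 ,  0.48328767]), 'moment': array([ 0.02537308, -0.00385918, -0.00682588]), 'finger_force': 0.0, 'grip_width': 0.08538879594838723}
top0 [621.86375006 312.27350511 242.66305395] [0.34661727 0.01896234 1.09811443] [[-0.07 -1.    0.01]
 [-0.98  0.07 -0.21]
 [ 0.21 -0.02 -0.98]]
scene0 [579.34205738 322.71817387 240.13993429] [0.96695395 0.30680826 0.86183438] [[-0.52  0.85 -0.02]
 [ 0.69  0.41 -0.6 ]
 [-0.51 -0.33 -0.8 ]]
```

View pics/top0.png

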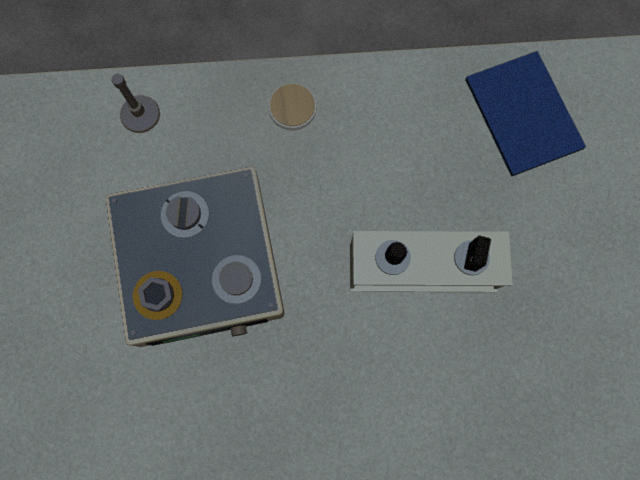

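View pics/scene0.png

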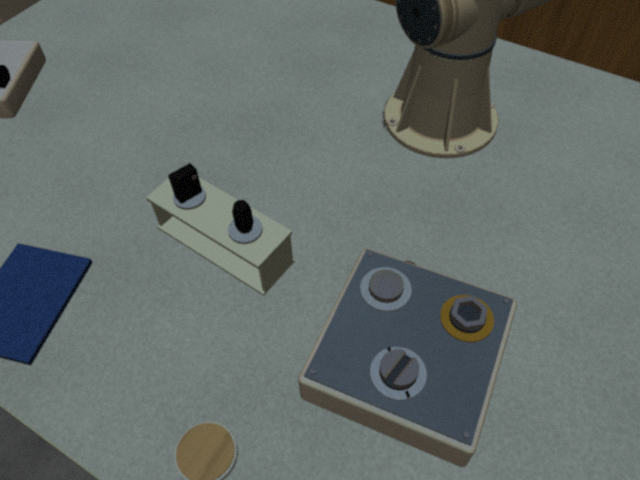

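The top view shows the flat driver at about (475,255), the nut driver at (394,257), and the slotted screw at (184,212) with ribs near (168,201) and (201,226). I'll enlarge these areas to measure them.

```bash
python3 - <<'E'
from h import *
t=cv2.imread('pics/top0.png');s=cv2.imread('pics/scene0.png')
c=lambda i,u,v,w:cv2.resize(i[v:v+w,u:u+w],(400,300) if 0 else (300,300),interpolation=cv2.INTER_CUBIC)
g=lambda x:np.clip(255*(x/255.)**.6,0,255).astype('uint8')
cv2.imwrite('pics/crop0.png',g(np.vstack([np.hstack([c(t,154,182,60),c(t,445,222,60)]),np.hstack([c(s,368,340,60),c(s,160,155,60)])])))
for n,z in (((184,212),.112),((168,201),.09),((201,226),.09),((472,258),.096),((393,257),.096)): print(n,ray('top0',*n,z).round(4))
for n,z in (((399,369),.112),((190,196),.096),((245,229),.096)): print(n,ray('scene0',*n,z).round(4))
E
```

```text
(184, 212) [0.622  0.2043 0.112 ]
(168, 201) [0.6492 0.2346 0.09  ]
(201, 226) [0.6021 0.1809 0.09  ]
(472, 258) [ 0.5151 -0.2614  0.096 ]
(393, 257) [ 0.526  -0.1322  0.096 ]
(399, 369) [0.6274 0.2076 0.112 ]
(190, 196) [ 0.5171 -0.2594  0.096 ]
(245, 229) [ 0.5275 -0.1317  0.096 ]
```

View pics/crop0.png

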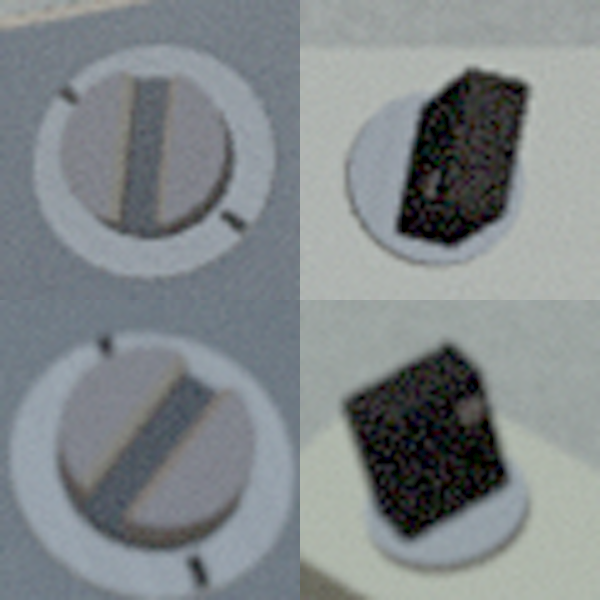

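Enlarged, the slot runs from about (184.4,197) to (182,227) px in the top view, with the ribs 50° or so anticlockwise of it. The scene view shows the paddle's top wide edge, from (169,175) to (190,164).

```bash
cat >> h.py <<'E'
def ang(a,b): d=b-a; return np.arctan2(d[1],d[0])
def to(p,yaw,N=None):
    """tool-axes shift and turn from present pose to world p,yaw"""
    from scipy.spatial.transform import Rotation as Ro
    o=arm.get_obs(); R=Ro.from_euler('xyz',o['orientation']).as_matrix()
    d=R.T@(np.array(p)-o['ee_pos']); y0=np.arctan2(R[1,0],R[0,0])
    t=(y0-yaw+np.pi)%(2*np.pi)-np.pi
    print('pos',o['ee_pos'].round(4),'yaw',y0.round(4),'rpy',o['orientation'].round(4),'j',o['joint_positions'].round(3),'t',round(o['time'],2),'shift',d.round(4),'turn',t.round(4))
    return d,t
E
python3 - <<'E'
from h import *
A=ray('scene0',169.2,175.4,.156);B=ray('scene0',190.4,164,.156);C=ray('scene0',196.5,170,.156);print(A,B,C,ang(A,B),ang(B,C))
print('slot',ang(ray('top0',182,227,.112),ray('top0',184.4,197.2,.112)))
print('slot scene',ang(ray('scene0',368+107/5,340+205/5,.112),ray('scene0',368+200/5,340+82/5,.112)))
print('ribs',ang(ray('top0',200.6,226.4,.09),ray('top0',168,201,.09)), ang(ray('scene0',368+198/5,340+272/5,.09),ray('scene0',368+106/5,340+46/5,.09)))
to([.516,-.26,.33],2.707)
E
```

```text
[ 0.53429942 -0.27475884  0.156     ] [ 0.49529702 -0.26101315  0.156     ] [ 0.50106679 -0.24303325  0.156     ] 2.8027531046389327 1.2602762569187884
slot -0.10675676688037204
slot scene 3.024794717944786
ribs 0.8379192497192678 -2.3000083469357504
pos [0.2631 0.5665 0.2306] yaw 2.7068 rpy [-3.1403  0.      2.7068] j [ 1.134  0.354  1.634 -0.     1.155 -0.002] t 0.1 shift [-0.5775 -0.6432 -0.0986] turn -0.0002
```

Request:
servo_tool([
  [-0.029,-0.032,-0.005],
  [-0.029,-0.032,-0.005],
  [-0.029,-0.032,-0.005],
  [-0.029,-0.032,-0.005],
  [-0.029,-0.032,-0.005],
  [-0.029,-0.032,-0.005],
  [-0.029,-0.032,-0.005],
  [-0.029,-0.032,-0.005],
  [-0.029,-0.032,-0.005],
  [-0.029,-0.032,-0.005],
], turn=[0,0,0,0,0,0,0,0,0,0])

```text
time: 1.1
ee_pos: [0.3914, 0.1528, 0.2814]
orientation: [-3.142, 0.0, 2.707]
wrist_force: [0.3, 0.5, 0.1]
grip_width: 0.0853
finger_force: 0.0
```

Request:
servo_tool([
  [-0.029,-0.032,-0.005],
  [-0.029,-0.032,-0.005],
  [-0.029,-0.032,-0.005],
  [-0.029,-0.032,-0.005],
  [-0.029,-0.032,-0.005],
  [-0.029,-0.032,-0.005],
  [-0.029,-0.032,-0.005],
  [-0.029,-0.032,-0.005],
  [-0.029,-0.032,-0.005],
  [-0.029,-0.032,-0.005],
  [0,0,0],
  [0,0,0],
], turn=[0,0,0,0,0,0,0,0,0,-0.09,0,0])

```text
time: 2.3
ee_pos: [0.5194, -0.2585, 0.3305]
orientation: [3.141, -0.002, 2.794]
wrist_force: [-0.5, 0.9, -0.5]
grip_width: 0.0856
finger_force: 0.0
```

```bash
python3 - <<'E'
from h import *
to([.516,-.26,.33],2.80)
snap('wrist','w1');T,k=load('w1');print(k,-T[:3,:3].T@T[:3,3],T[:3,:3].round(3));print(proj('w1',[.516,-.2605,.156]),proj('w1',[.516,-.2605,.096]))
E
```

```text
pos [ 0.5194 -0.2585  0.3305] yaw 2.7945 rpy [ 3.1412e+00 -1.6000e-03  2.7945e+00] j [-0.465  0.205  1.612  0.     1.327 -1.688] t 2.3 shift [ 0.0026 -0.0026  0.0005] turn -0.0055
[352.86904167 324.89826673 233.72920068] [ 0.44601229 -0.23327888  0.47446118] [[ 0.34   0.94  -0.   ]
 [ 0.896 -0.324  0.302]
 [ 0.284 -0.103 -0.953]]
[323.05054843 207.00744675] [323.33811053 194.30209728]
```

View pics/w1.png

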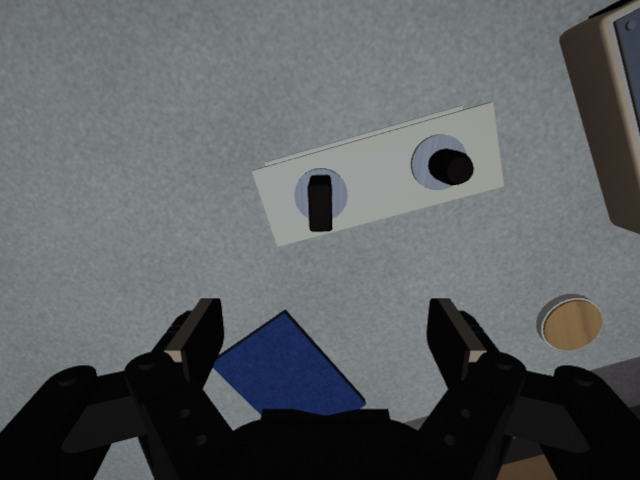

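The wrist view shows the flat driver's collar at about (321,195). Its paddle spans rows 176–231 near column 320, almost aligned with tool x. I'll measure it with masks.

```bash
python3 - <<'E'
from h import *
im=cv2.imread('pics/w1.png')
roi=np.zeros(im.shape[:2],'uint8');roi[150:250,270:370]=1
blk=((im.max(2)<45)&(roi>0)).astype('uint8')
blk=cv2.morphologyEx(blk,cv2.MORPH_OPEN,np.ones((3,3)))
c=max(cv2.findContours(blk,0,1)[0],key=cv2.contourArea);r=cv2.minAreaRect(c);print('blk',r,cv2.approxPolyDP(c,3,True)[:,0].tolist())
b=im.astype(int);col=(((b[:,:,0]-b[:,:,2])>8)&(roi>0)).astype('uint8');
col=cv2.morphologyEx(col,cv2.MORPH_OPEN,np.ones((3,3)))|blk
col[205:]=0
c2=max(cv2.findContours(col,0,1)[0],key=cv2.contourArea);print('col bbox',cv2.boundingRect(c2))
x,y,w,h=cv2.boundingRect(c2);R=w/2
cc=(x+R-.5,y+R-.5);print(cc,'centre',ray('w1',*cc,.096), 'expected dia px',58e-3*352.9/.37)
# handle edges left/right at the top (z=.156): row ~ 225 far end
for rr in (200,212,224):
    u=np.where(blk[rr])[0];print(rr,u.min(),u.max())
E
```

```text
blk ((319.4999694824219, 202.49998474121094), (54.99999237060547, 22.999996185302734), 90.0) [[312, 176], [308, 186], [310, 229], [329, 230], [329, 176]]
col bbox (294, 169, 54, 36)
(320.5, 195.5) centre [ 0.51619027 -0.26385402  0.096     ] expected dia px 55.31945945945946
200 309 330
212 309 331
224 310 331
```

Request:
servo_tool([
  [0.003,-0.005,0.03],
  [0,0,0.04],
  [0,0,0.04],
  [0,0,0.04],
  [0,0,0.035],
  [0,0,0.022],
  [0,0,0.011],
  [0,0,0],
], turn=[-0.016,0,0,0,0,0,0,0])

```text
time: 3.15
ee_pos: [0.5144, -0.2602, 0.1123]
orientation: [3.141, -0.003, 2.814]
wrist_force: [-0.6, -0.2, 0.6]
grip_width: 0.0856
finger_force: 0.0
```

Request:
servo_tool([
  [0,0,0],
  [0,0,0],
  [0,0,0],
  [0,0,0],
  [0,0,0],
  [0,0,0],
  [0,0,0],
  [0,0,0],
], turn=[0,0,0,0,0,0,0,0], grip=0.0, force=70)

```text
time: 3.95
ee_pos: [0.5156, -0.2619, 0.1141]
orientation: [-3.141, 0.001, 2.813]
wrist_force: [-1.2, 0.3, 5.5]
grip_width: 0.0214
finger_force: 69.3
```

Request:
servo_tool([
  [0,0,-0.005],
  [0,0,-0.015],
  [0,0,-0.03],
  [0,0,-0.03],
  [0,0,-0.03],
  [0,0,-0.03],
  [0,0,-0.02],
  [0,0,-0.01],
  [0,0,0],
  [0,0,0],
], turn=[0,0,0,0,0,0,0,0,0,0])

```text
time: 4.95
ee_pos: [0.5147, -0.2614, 0.2826]
orientation: [3.141, -0.001, 2.813]
wrist_force: [-0.2, -0.0, -1.9]
grip_width: 0.0208
finger_force: 68.6
```

```bash
python3 - <<'E'
from h import *
to([.6245,.206,.284],3.03)
o=arm.get_obs();print(o['wrist_force'],o['moment'],o['grip_width'])
snap('wrist','w2')
im=snap('scene','scene2')
print(proj('w2',[*o['ee_pos'][:2],o['ee_pos'][2]+.042]),proj('w2',[*o['ee_pos'][:2],o['ee_pos'][2]-.084]))
w=cv2.imread('pics/w2.png');s=im[:,:,::-1]
q=proj('scene2',o['ee_pos']-[0,0,.05]).astype(int);print(q)
s=s[max(0,q[1]-100):q[1]+100,max(0,q[0]-100):q[0]+100]
cv2.imwrite('pics/crop2.png',np.hstack([cv2.resize(w[240:480,160:480],(440,330)),cv2.resize(s,(330,330))]))
E
```

```text
pos [ 0.5147 -0.2614  0.2826] yaw 2.8128 rpy [ 3.1414e+00 -1.1000e-03  2.8128e+00] j [-0.472  0.234  1.68   0.     1.229 -1.714] t 4.95 shift [ 0.047   0.4778 -0.0013] turn -0.2172
[-0.16134825 -0.0083493  -1.8895781 ] [-0.02480803 -0.05965717  0.00711558] 0.020780704802901846
[328.65043585 359.98351804] [326.87040642 241.08981978]
[172 137]
```

View pics/crop2.png

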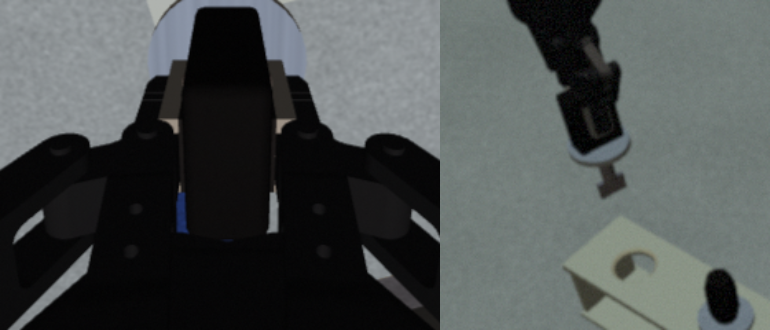

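The driver hangs upright in the grip: collar, shank and blade show in the scene crop, and the collar is visible beyond the handle in the wrist view. I'll measure where the collar sits in the hand.

```bash
python3 - <<'E'
from h import *
w=cv2.imread('pics/w2.png').astype(int)
m=((w[:,:,0]-w[:,:,2]>18)&(w[:,:,0]>90)).astype('uint8');m[330:]=0;m[:,:230]=0;m[:,420:]=0
m=cv2.morphologyEx(m,cv2.MORPH_OPEN,np.ones((3,3)))
p=cv2.findContours(m,0,1)[0];P=np.vstack([c for c in p if cv2.contourArea(c)>60])[:,0]
h=cv2.convexHull(P);print(cv2.boundingRect(h))
up=[(u,np.where(m[:,u])[0].min()) for u in range(268,382,6) if m[:,u].any()];print(up)
z=.2826-.0178
Q=np.array([ray('w2',u,v,z)[:2] for u,v in up])
# circle of known radius .029
from scipy.optimize import least_squares
r=least_squares(lambda c:np.hypot(*(Q-c).T)-.029,Q.mean(0)+[.02,-.01],loss='soft_l1',f_scale=.0005);print(r.x,r.fun*1e3)
y=2.8128;d=r.x-[.5147,-.2614];print('tool x,y off',d@[np.cos(y),np.sin(y)],d@[np.sin(y),-np.cos(y)])
E
```

```text
(268, 231, 115, 65)
[(268, np.int64(274)), (274, np.int64(260)), (280, np.int64(251)), (286, np.int64(245)), (292, np.int64(241)), (298, np.int64(238)), (304, np.int64(235)), (310, np.int64(233)), (316, np.int64(232)), (322, np.int64(231)), (328, np.int64(232)), (334, np.int64(232)), (340, np.int64(233)), (346, np.int64(235)), (352, np.int64(238)), (358, np.int64(241)), (364, np.int64(246)), (370, np.int64(252)), (376, np.int64(261))]
[ 0.51576732 -0.26321393] [ 0.07865834 -0.23700753 -0.04914355  0.03283058 -0.10015381 -0.23755649
  0.00301446  0.11930854  0.05717597  0.28884095 -0.19632868  0.10670319
  0.20165971  0.1188121  -0.0872933   0.0827301  -0.12856334 -0.12099206
 -0.18824429]
tool x,y off -0.0015958689908138002 -0.0013721268513865914
```

Request:
servo_tool([
  [0.0015,0.015,0],
  [0.0034,0.034,0],
  [0.0034,0.034,0],
  [0.0034,0.034,0],
  [0.0034,0.034,0],
  [0.0034,0.034,0],
  [0.0034,0.034,0],
  [0.0034,0.034,0],
  [0.0034,0.034,0],
  [0.0034,0.034,0],
  [0.0034,0.034,0],
  [0.0034,0.034,0],
], turn=[0,0,0,0,0,0,0,0,0,0,0,0])

```text
time: 6.25
ee_pos: [0.6034, 0.1213, 0.2823]
orientation: [-3.141, -0.001, 2.813]
wrist_force: [0.9, -0.1, -1.4]
grip_width: 0.0213
finger_force: 68.7
```

Request:
servo_tool([
  [0.0034,0.034,0],
  [0.0034,0.034,0],
  [0.002,0.022,0],
  [0,0,0],
  [0,0,0],
  [0,0,0],
  [0,0,0],
], turn=[0,0,0,-0.1,-0.1,-0.017,0])

```text
time: 6.95
ee_pos: [0.6245, 0.2071, 0.2828]
orientation: [-3.141, -0.001, 3.028]
wrist_force: [0.3, -0.1, -1.9]
grip_width: 0.0213
finger_force: 68.9
```

```bash
python3 - <<'E'
from h import *
to([.6245,.206,.284],3.03)
snap('wrist','w3');snap('scene','scene3');snap('top','top3')
q=proj('w3',[.6245,.206,.112]);a=proj('scene3',[.6245,.206,.112]);print(q,a,proj('top3',[.6245,.206,.112]))
w=cv2.imread('pics/w3.png');s=cv2.imread('pics/scene3.png')
v0=max(0,int(q[1])-60);u0=int(q[0])-80;print('crop w',u0,v0)
u1,v1=int(a[0])-60,int(a[1])-80;print('crop s',u1,v1)
g=lambda x:np.clip(255*(x/255.)**.6,0,255).astype('uint8')
cv2.imwrite('pics/crop3.png',g(np.hstack([cv2.resize(w[v0:v0+120,u0:u0+160],(480,360),interpolation=2),cv2.resize(s[v1:v1+120,u1:u1+100],(300,360),interpolation=2)])))
E
```

```text
pos [0.6245 0.2071 0.2828] yaw 3.0278 rpy [-3.1412e+00 -7.0000e-04  3.0278e+00] j [ 0.318  0.364  1.501 -0.     1.277 -1.139] t 6.95 shift [-0.0002 -0.0011 -0.0012] turn -0.0022
[325.2600632  210.98639682] [398.9326581  366.76320605] [182.91082169 210.62661649]
crop w 245 150
crop s 338 286
```

View pics/crop3.png

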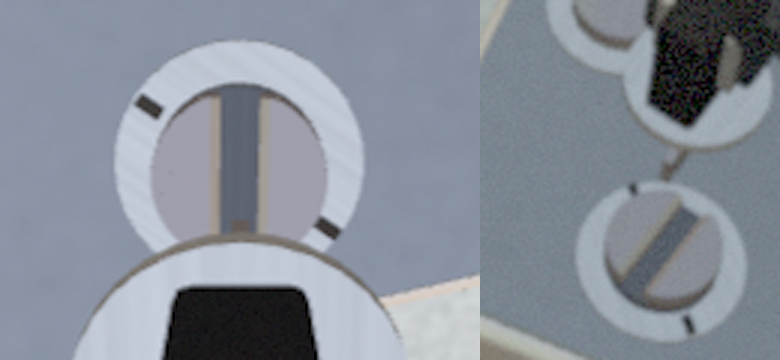

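The wrist crop shows the slot vertical, so it lines up with the blade. The head centre is at about (324.7,206.5) px, the ribs at (294.7,185.3) and (354.3,226.3), and the blade tip sits over the slot at (325,225).

```bash
python3 - <<'E'
from h import *
a=ray('w3',294.7,185.3,.091);b=ray('w3',354.3,226.3,.091);print('mid',(a+b)/2,'rib yaw',ang(b,a),ang(a,b)%6.283)
print('slot head', ray('w3',324.7,206.5,.112))
print('slot yaw',ang(ray('w3',325,222,.112),ray('w3',325,180,.112)))
# collar centre
w=cv2.imread('pics/w3.png').astype(int)
up=[];z=.2828-.0178
g=w.sum(2)
for u in range(280,371,6):
    col=g[215:300,u]; d=np.diff(col); up.append((u,215+int(np.argmax(d))+1))
print(up)
from scipy.optimize import least_squares
Q=np.array([ray('w3',u,v,z)[:2] for u,v in up])
r=least_squares(lambda c:np.hypot(*(Q-c).T)-.029,Q.mean(0)-[.02,0],loss='soft_l1',f_scale=.0005);print('collar',r.x,(r.fun*1e3).round(2))
E
```

```text
mid [0.6248577  0.20573426 0.091     ] rib yaw -2.298174270737536 0.8434183828522576
slot head [0.62025524 0.20596958 0.112     ]
slot yaw 3.0277163538394003
[(280, 250), (286, 245), (292, 240), (298, 237), (304, 235), (310, 233), (316, 232), (322, 231), (328, 231), (334, 232), (340, 233), (346, 235), (352, 228), (358, 240), (364, 245), (370, 251)]
collar [0.57126531 0.20806454] [10.16  6.5   2.95  0.5  -1.26 -2.76 -3.47 -3.86 -3.42 -2.19 -0.71  1.44
 -0.1   6.61 10.42 14.71]
```

Request:
servo_tool([
  [0.002,0,0.02],
  [0,0,0.025],
  [0,0,0.02],
  [0,0,0.01],
  [0,0,0.004],
  [0,0,0.003],
  [0,0,0.003],
  [0,0,0.003],
  [0,0,0],
], turn=[0,0,0,0,0,0,0,0,0])

```text
time: 8.0
ee_pos: [0.6228, 0.2074, 0.1954]
orientation: [3.142, 0.0, 3.03]
wrist_force: [0.1, 0.2, -2.0]
grip_width: 0.0215
finger_force: 68.9
```

Request:
servo_tool([
  [0,0,0.003],
  [0,0,0.002],
  [0,0,0.0],
], turn=[0,0,0])

```text
time: 8.3
ee_pos: [0.6226, 0.2073, 0.19]
orientation: [-3.141, -0.0, 3.03]
wrist_force: [0.5, -0.6, -2.3]
grip_width: 0.0213
finger_force: 68.9
```

Request:
servo_tool([
  [0,0,0.0015],
  [0,0,0.0015],
  [0,0,0.0],
], turn=[0,0,0])

```text
time: 8.6
ee_pos: [0.6226, 0.2073, 0.187]
orientation: [-3.141, -0.0, 3.03]
wrist_force: [-0.6, 0.0, -1.7]
grip_width: 0.0213
finger_force: 68.9
```

```bash
python3 - <<'E'
from h import *
to([.6245,.206,.184],3.03); o=arm.get_obs();print(o['wrist_force'],o['moment'])
snap('scene','scene4')
s=cv2.imread('pics/scene4.png')
g=lambda x:np.clip(255*(x/255.)**.6,0,255).astype('uint8')
cv2.imwrite('pics/crop4.png',g(cv2.resize(s[300:420,338:458],(480,480),interpolation=2)))
E
```

```text
pos [0.6226 0.2073 0.187 ] yaw 3.0298 rpy [-3.1414e+00 -3.0000e-04  3.0298e+00] j [ 0.319  0.442  1.602 -0.     1.097 -1.14 ] t 8.6 shift [-0.002  -0.0011  0.003 ] turn -0.0002
[-0.63871099  0.02234381 -1.74061436] [-0.01796454  0.07732984  0.00865761]
```

View pics/crop4.png

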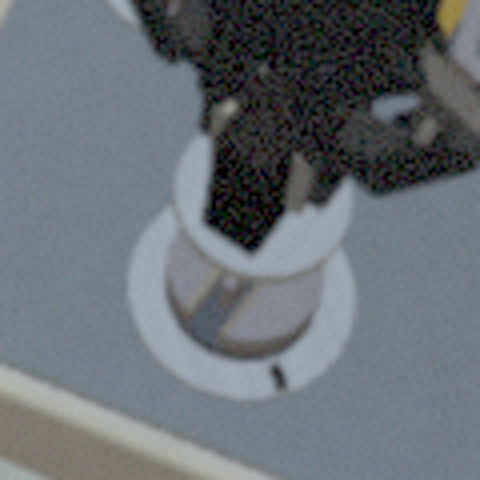

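The blade is inside the slot, with the shank end visible at about (232,285) in the crop. Next I turn it anticlockwise.

Request:
servo_tool([
  [0,0,0.001],
  [0,0,0],
  [0,0,0],
  [0,0,0],
  [0,0,0],
  [0,0,0],
  [0,0,0],
  [0,0,0],
  [0,0,0],
  [0,0,0],
  [0,0,0],
  [0,0,0],
], turn=[-0.04,-0.08,-0.08,-0.08,-0.08,-0.08,-0.08,-0.08,-0.08,-0.08,-0.08,0])

```text
time: 9.85
ee_pos: [0.623, 0.2067, 0.1863]
orientation: [-3.141, -0.0, -2.412]
wrist_force: [1.5, -4.0, -2.3]
grip_width: 0.0211
finger_force: 69.0
```

```bash
python3 - <<'E'
from h import *
to([.6245,.206,.184],.843+np.pi); o=arm.get_obs();print(o['wrist_force'],o['moment'],o['finger_force'])
E
```

```text
pos [0.623  0.2067 0.1863] yaw -2.4122 rpy [-3.1405e+00 -3.0000e-04 -2.4122e+00] j [ 3.190e-01  4.430e-01  1.603e+00 -1.000e-03  1.095e+00 -1.981e+00] t 9.85 shift [-0.0006 -0.0015  0.0023] turn -0.1136
[ 1.49949971 -3.98380541 -2.31240536] [-0.84542531 -0.25785303 -0.09542533] 69.02394533157349
```

Request:
servo_tool([
  [0,0,0],
  [0,0,0],
  [0,0,0],
  [0,0,0],
  [0,0,0],
  [0,0,0],
], turn=[-0.06,-0.06,-0.06,-0.06,-0.06,0])

```text
time: 10.45
ee_pos: [0.6231, 0.2068, 0.1864]
orientation: [-3.141, -0.0, -2.115]
wrist_force: [1.6, -3.4, -2.5]
grip_width: 0.0214
finger_force: 69.0
```

```bash
python3 - <<'E'
from h import *
to([.6245,.206,.184],.843+np.pi); o=arm.get_obs();print(o['wrist_force'],o['moment'],o['finger_force'])
E
```

```text
pos [0.6231 0.2068 0.1864] yaw -2.1146 rpy [-3.1406e+00 -4.0000e-04 -2.1146e+00] j [ 3.190e-01  4.430e-01  1.603e+00 -1.000e-03  1.095e+00 -2.279e+00] t 10.45 shift [-0.     -0.0016  0.0024] turn 0.184
[ 1.62740606 -3.42134656 -2.46441572] [-0.96722825 -0.50004805 -0.01374661] 68.9821457862854
```

Request:
servo_tool([
  [0,0,0],
  [0,0,0],
  [0,0,0],
  [0,0,0],
], turn=[-0.03,-0.03,-0.03,0])

```text
time: 10.85
ee_pos: [0.6231, 0.2069, 0.1864]
orientation: [-3.141, -0.0, -2.023]
wrist_force: [1.8, -5.1, -1.5]
grip_width: 0.0213
finger_force: 68.9
```

```bash
python3 - <<'E'
from h import *
to([.6245,.206,.184],.843+np.pi); o=arm.get_obs();print(o['wrist_force'],o['moment'],o['finger_force'],o['tau'][5])
snap('scene','scene5');snap('top','top5')
s=cv2.imread('pics/scene5.png')
g=lambda x:np.clip(255*(x/255.)**.6,0,255).astype('uint8')
cv2.imwrite('pics/crop5.png',g(cv2.resize(s[320:420,348:448],(500,500),interpolation=2)))
E
```

```text
pos [0.6231 0.2069 0.1864] yaw -2.0234 rpy [-3.1406e+00 -3.0000e-04 -2.0234e+00] j [ 3.190e-01  4.430e-01  1.603e+00 -1.000e-03  1.095e+00 -2.370e+00] t 10.85 shift [ 0.0002 -0.0016  0.0024] turn 0.2752
[ 1.76923288 -5.08612697 -1.49213392] [-1.13975463 -0.63047662 -0.08982526] 68.92278671264648 -0.45296662487089634
```

View pics/crop5.png

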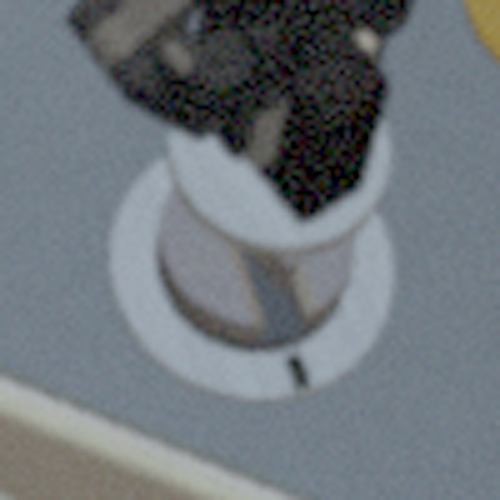

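The slot, seen at about (265,290) in the crop, is nearly in line with the front rib at (298,370). I'll keep turning in small steps until the torque rises at the stop.

Request:
servo_tool([
  [0,0,0],
  [0,0,0],
  [0,0,0],
], turn=[-0.03,-0.02,0])

```text
time: 11.25
ee_pos: [0.6231, 0.2069, 0.1864]
orientation: [-3.141, -0.0, -1.974]
wrist_force: [2.3, -4.3, -1.8]
grip_width: 0.0212
finger_force: 68.9
```

```bash
python3 - <<'E'
from h import *
to([.6245,.206,.184],.843+np.pi); o=arm.get_obs();print(o['wrist_force'],o['moment'],o['finger_force'],o['tau'][5])
E
```

```text
pos [0.6231 0.2069 0.1864] yaw -1.9737 rpy [-3.1406e+00 -4.0000e-04 -1.9737e+00] j [ 3.190e-01  4.430e-01  1.603e+00 -1.000e-03  1.095e+00 -2.419e+00] t 11.25 shift [ 0.0003 -0.0016  0.0024] turn 0.3249
[ 2.32888378 -4.33573845 -1.75434689] [-1.18098184 -0.60273522 -0.00888996] 68.90414714813232 -0.33821772783994675
```

Request:
servo_tool([
  [0.0005,-0.0013,0],
  [0,0,0],
  [0,0,0],
], turn=[0,-0.02,0])

```text
time: 11.55
ee_pos: [0.6235, 0.2065, 0.1863]
orientation: [3.141, 0.0, -1.953]
wrist_force: [-0.2, -2.4, -1.1]
grip_width: 0.0211
finger_force: 69.2
```

```bash
python3 - <<'E'
from h import *
to([.6245,.206,.184],.843+np.pi); o=arm.get_obs();print(o['wrist_force'],o['moment'],o['finger_force'],o['tau'][5])
s=snap('scene','scene6')[:,:,::-1]
s5=cv2.imread('pics/scene5.png')
g=lambda x:np.clip(255*(x/255.)**.6,0,255).astype('uint8')
s=cv2.fastNlMeansDenoisingColored(np.ascontiguousarray(s),None,5,5,5,15)
im=cv2.resize(s[360:410,375:425],(600,600),interpolation=2)
for z in (.112,):
  for c in ([.6242,.2058],):
    e=np.array([.665,.747])
    for off in (-.009,.009):
      n=np.array([-e[1],e[0]])*off
      P=[proj('scene6',[*(np.array(c)+n+e*t),z]) for t in (-.027,0)]
      P=[tuple(int(x) for x in (p-[375,360])*12) for p in P];cv2.line(im,P[0],P[1],(0,0,255),1)
cv2.imwrite('pics/crop6.png',g(im))
E
```

```text
pos [0.6235 0.2065 0.1863] yaw -1.9528 rpy [ 3.1411  0.     -1.9528] j [ 0.317  0.444  1.601  0.     1.096 -2.442] t 11.55 shift [ 0.0001 -0.0011  0.0023] turn 0.3457
[-0.16896074 -2.39203729 -1.12537872] [-0.51455989  0.05756445 -0.13597965] 69.20692205429077 -0.3925046604126692
```

View pics/crop6.png

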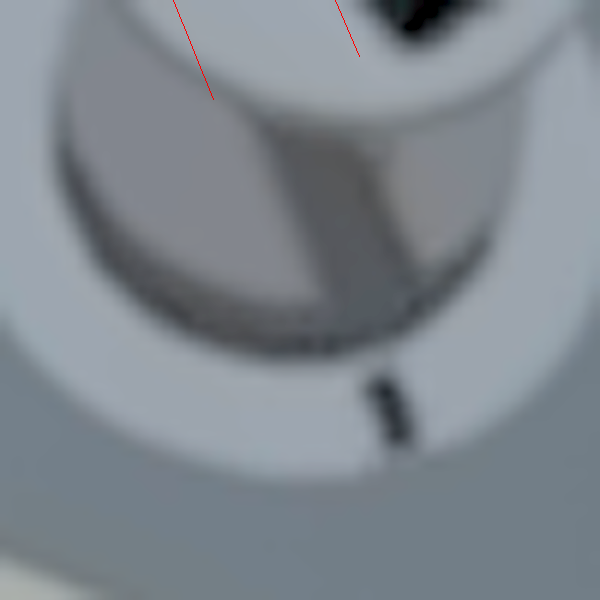

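The slot edges now run (268,135)→(322,300) and (380,165)→(420,275) in the 12x crop. I'll convert them to an angle and compare with the ribs (0.84).

```bash
python3 - <<'E'
from h import *
q=lambda u,v,z=.112:ray('scene6',375+u/12-.46,360+v/12-.46,z)
print('L',ang(q(268,135),q(322,300)),'R',ang(q(380,165),q(420,275)))
print('end mid',q(370,300),'rib',q(389,410,.091)); c=np.array([.6258,.2067])
print(ang(np.r_[c,.1],q(370,300)),ang(np.r_[c,.1],q(389,410,.091)))
# rib yaw from 2 ribs in scene0
print(ang(ray('scene0',368+106/5,340+46/5,.091),ray('scene0',368+198/5,340+272/5,.091)))
E
```

```text
L 0.7734603573304932 R 0.79707598975011
end mid [0.64325168 0.22533523 0.112     ] rib [0.64507363 0.23094345 0.091     ]
0.8181837141096411 0.8991093048392516
0.8415843066540434
```

Request:
servo_tool([
  [0,0,0],
  [0,0,0],
  [0,0,0],
], turn=[-0.03,-0.03,0])

```text
time: 11.9
ee_pos: [0.6236, 0.2065, 0.1863]
orientation: [3.141, 0.0, -1.892]
wrist_force: [-1.5, -1.6, 0.5]
grip_width: 0.0213
finger_force: 69.4
```

```bash
python3 - <<'E'
from h import *
to([.6245,.206,.184],.843+np.pi); o=arm.get_obs();print(o['wrist_force'],o['moment'],o['finger_force'],o['tau'][5])
E
```

```text
pos [0.6236 0.2065 0.1863] yaw -1.8924 rpy [ 3.1413e+00  1.0000e-04 -1.8924e+00] j [ 0.317  0.444  1.601  0.     1.096 -2.503] t 11.9 shift [ 0.0002 -0.001   0.0023] turn 0.4062
[-1.50764811 -1.61038065  0.51750727] [-0.49124853  0.27278469 -0.67936256] 69.39653277397156 -1.1232731491327286
```

Mz jumped to −0.68 N m, far above the 0.1 N m friction, so the screw is on its stop. I'll back the blade off within its play, lift it out and check the slot.

Request:
servo_tool([
  [0,0,0],
  [0,0,0],
  [0,0,0],
  [0,0,-0.005],
  [0,0,-0.01],
  [0,0,-0.02],
  [0,0,-0.03],
  [0,0,-0.02],
  [0,0,-0.01],
  [0,0,0],
  [0,0,0],
], turn=[0.1,0.1,0.05,0,0,0,0,0,0,0,0])

```text
time: 13.0
ee_pos: [0.6234, 0.2063, 0.2807]
orientation: [3.141, -0.001, -2.143]
wrist_force: [-0.9, 0.9, -1.5]
grip_width: 0.0211
finger_force: 69.1
```

```bash
python3 - <<'E'
from h import *
to([.515,-.2615,.28],2.813);o=arm.get_obs();print(o['wrist_force'],o['moment'])
snap('wrist','w7');snap('top','top7')
w=cv2.imread('pics/w7.png');q=proj('w7',[.6242,.2058,.112]);print(q)
v0=max(0,int(q[1])-60);u0=int(q[0])-80;print('crop w',u0,v0)
cv2.imwrite('pics/crop7.png',cv2.resize(w[v0:v0+140,u0:u0+160],(640,560),interpolation=2))
E
```

```text
pos [0.6234 0.2063 0.2807] yaw -2.1429 rpy [ 3.1411e+00 -5.0000e-04 -2.1429e+00] j [ 0.317  0.363  1.507  0.     1.272 -2.252] t 13.0 shift [ 0.452  -0.1622  0.0008] turn 1.3273
[-0.90565769  0.88367903 -1.45920417] [-0.02179095 -0.03068517  0.00091248]
[324.06735819 212.45282957]
crop w 244 152
```

View pics/crop7.png

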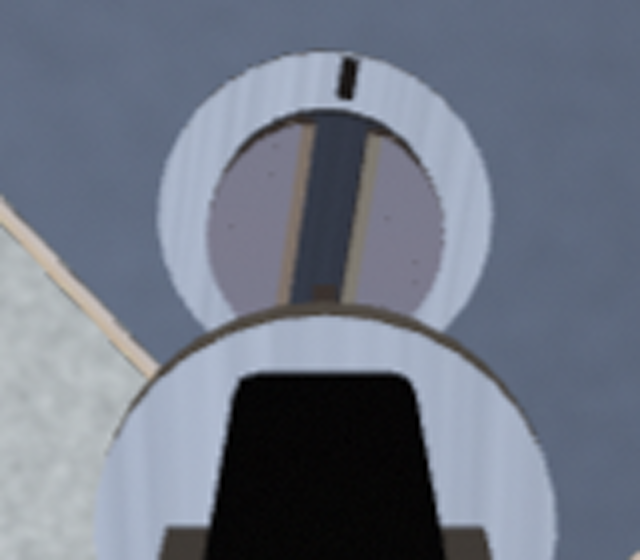

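The slot points straight at the rib (348,78) in the crop, so the screw is at its stop. Joint 6's range means I have to turn back before carrying the driver to the rack.

Request:
servo_tool([
  [0,0,0],
  [0,0,0],
  [0,0,0],
  [0,0,0],
  [0,0,0],
  [0,0,0],
  [0,0,0],
  [0,0,0],
  [0,0,0],
  [0,0,0],
  [0,0,0],
  [0,0,0],
], turn=[0.1,0.12,0.12,0.12,0.12,0.12,0.12,0.12,0.12,0.12,0.12,0.027])

```text
time: 14.3
ee_pos: [0.6233, 0.2062, 0.28]
orientation: [-3.14, -0.002, 2.81]
wrist_force: [-0.9, -0.7, -1.5]
grip_width: 0.0216
finger_force: 69.1
```

Request:
servo_tool([
  [-0.0015,-0.015,0],
  [-0.0034,-0.034,0],
  [-0.0034,-0.034,0],
  [-0.0034,-0.034,0],
  [-0.0034,-0.034,0],
  [-0.0034,-0.034,0],
  [-0.0034,-0.034,0],
  [-0.0034,-0.034,0],
  [-0.0034,-0.034,0],
  [-0.0034,-0.034,0],
  [-0.0034,-0.034,0],
  [-0.0034,-0.034,0],
], turn=[0,0,0,0,0,0,0,0,0,0,0,0])

```text
time: 15.5
ee_pos: [0.5336, -0.1761, 0.281]
orientation: [-3.141, -0.001, 2.816]
wrist_force: [0.6, -0.6, -1.3]
grip_width: 0.0216
finger_force: 69.2
```

```bash
python3 - <<'E'
from h import *
to([.515,-.2615,.28],2.813)
E
```

```text
pos [ 0.5336 -0.1761  0.281 ] yaw 2.8157 rpy [-3.1413e+00 -5.0000e-04  2.8157e+00] j [-0.321  0.21   1.714 -0.     1.218 -1.566] t 15.5 shift [-0.0097 -0.0869  0.001 ] turn 0.0027
```

Request:
servo_tool([
  [-0.0035,-0.034,0],
  [-0.0035,-0.033,0],
  [-0.0027,-0.02,0],
  [0,0,0],
  [0,0,0],
  [0,0,0],
], turn=[0,0,0,0,0,0])

```text
time: 16.1
ee_pos: [0.5158, -0.2591, 0.2811]
orientation: [3.141, -0.0, 2.814]
wrist_force: [-1.1, 0.2, -1.0]
grip_width: 0.0211
finger_force: 69.1
```

```bash
python3 - <<'E'
from h import *
from scipy.optimize import least_squares
d,t=to([.515,-.2615,.28],2.813);o=arm.get_obs();print(o['wrist_force'],o['moment'])
snap('wrist','w8');snap('scene','scene8')
w=cv2.imread('pics/w8.png').astype(int)
m=((w[:,:,0]-w[:,:,2]>18)&(w[:,:,0]>90)).astype('uint8')
m[330:]=0;m=cv2.morphologyEx(m,cv2.MORPH_OPEN,np.ones((3,3)))
up=[(u,np.where(m[215:,u])[0].min()+215) for u in range(280,376,6) if m[215:,u].any()];print(up)
Q=np.array([ray('w8',u,v,o['ee_pos'][2]-.0178)[:2] for u,v in up])
r=least_squares(lambda c:np.hypot(*(Q-c).T)-.029,Q.mean(0)+[.02,-.01],loss='soft_l1',f_scale=.0005);print(r.x,(r.fun*1e3).round(2))
y=o['orientation'][2];e=r.x-o['ee_pos'][:2];print('tool x,y off',e@[np.cos(y),np.sin(y)],e@[np.sin(y),-np.cos(y)])
E
```

```text
pos [ 0.5158 -0.2591  0.2811] yaw 2.8141 rpy [ 3.1412e+00 -5.0000e-04  2.8141e+00] j [-0.468  0.235  1.682  0.     1.225 -1.712] t 16.1 shift [ 0.     -0.0025  0.0011] turn 0.0011
[-1.08392082  0.16813229 -0.98263776] [-0.02515437 -0.02033091 -0.02581232]
[(280, np.int64(251)), (286, np.int64(245)), (292, np.int64(241)), (298, np.int64(238)), (304, np.int64(235)), (310, np.int64(233)), (316, np.int64(232)), (322, np.int64(231)), (328, np.int64(232)), (334, np.int64(232)), (340, np.int64(233)), (346, np.int64(235)), (352, np.int64(238)), (358, np.int64(241)), (364, np.int64(246)), (370, np.int64(252))]
[ 0.5168735  -0.26094426] [-0.05  0.03 -0.11 -0.25 -0.01  0.11  0.04  0.27 -0.21  0.09  0.18  0.1
 -0.11  0.06 -0.15 -0.14]
tool x,y off -0.0015870677091677752 -0.0014020670549146016
```

Request:
servo_tool([
  [0,-0.0025,0.02],
  [0,0,0.03],
  [0,0,0.035],
  [0,0,0.03],
  [0,0,0.025],
  [0,0,0.015],
  [0,0,0.005],
  [0,0,0.003],
  [0,0,0],
], turn=[0,0,0,0,0,0,0,0,0])

```text
time: 17.1
ee_pos: [0.5158, -0.2623, 0.119]
orientation: [-3.141, 0.001, 2.813]
wrist_force: [-0.6, -0.9, -0.9]
grip_width: 0.0212
finger_force: 69.1
```

Request:
servo_tool([
  [0,0,0.0015],
  [0,0,0.001],
  [0,0,0],
], turn=[0,0,0])

```text
time: 17.4
ee_pos: [0.5154, -0.2623, 0.1162]
orientation: [-3.141, 0.001, 2.813]
wrist_force: [-1.0, 0.3, -1.9]
grip_width: 0.0211
finger_force: 69.1
```

Request:
servo_tool([
  [0,0,0.0015],
  [0,0,0.001],
  [0,0,0],
], turn=[0,0,0])

```text
time: 17.7
ee_pos: [0.5154, -0.2623, 0.1141]
orientation: [-3.142, 0.0, 2.813]
wrist_force: [-2.0, 1.2, 7.0]
grip_width: 0.021
finger_force: 70.3
```

The collar is down on the rack with 7 N upward. I'll let go and lift clear.

Request:
servo_tool([
  [0,0,0],
  [0,0,0],
  [0,0,0],
  [0,0,0],
  [0,0,0],
  [0,0,0],
  [0,0,0],
], turn=[0,0,0,0,0,0,0], grip=0.085)

```text
time: 18.4
ee_pos: [0.5152, -0.2622, 0.1132]
orientation: [-3.142, -0.0, 2.813]
wrist_force: [0.1, -0.8, 0.5]
grip_width: 0.085
finger_force: 0.0
```

Request:
servo_tool([
  [0,0,-0.01],
  [0,0,-0.02],
  [0,0,-0.03],
  [0,0,-0.04],
  [0,0,-0.04],
  [0,0,-0.04],
  [0,0,-0.03],
  [0,0,0],
  [0,0,0],
], turn=[0,0,0,0,0,0,0,0,0])

```text
time: 19.3
ee_pos: [0.5153, -0.2622, 0.3243]
orientation: [-3.141, 0.002, 2.813]
wrist_force: [0.9, 0.4, 0.2]
grip_width: 0.0852
finger_force: 0.0
```

```bash
python3 - <<'E'
from h import *
to([.515,-.2615,.33],2.813);snap('wrist','w9')
im=cv2.imread('pics/w9.png')
def meas(f):
    im=cv2.imread(f'pics/{f}.png').astype(int);c=proj(f,[.5155,-.262,.126]).astype(int)
    roi=np.zeros(im.shape[:2],'uint8');roi[c[1]-50:c[1]+50,c[0]-45:c[0]+45]=1
    blk=cv2.morphologyEx(((im.max(2)<45)&(roi>0)).astype('uint8'),cv2.MORPH_OPEN,np.ones((3,3)))
    k=max(cv2.findContours(blk,0,1)[0],key=cv2.contourArea);print('blk',cv2.boundingRect(k))
    col=cv2.morphologyEx(((im[:,:,0]-im[:,:,2]>8)&(roi>0)).astype('uint8'),cv2.MORPH_OPEN,np.ones((3,3)))|blk
    k=max(cv2.findContours(col,0,1)[0],key=cv2.contourArea);x,y,w,h=cv2.boundingRect(k)
    print('col',(x,y,w,h),'centre',ray(f,x+w/2-.5,y+w/2-.5,.096))
meas('w1');meas('w9');o=arm.get_obs();print(o['wrist_force'],o['grip_width'])
E
```

```text
pos [ 0.5153 -0.2622  0.3243] yaw 2.8128 rpy [-3.1413e+00  1.7000e-03  2.8128e+00] j [-0.473  0.204  1.627  0.     1.309 -1.715] t 19.3 shift [ 0.0005  0.0006 -0.0057] turn -0.0002
blk (308, 175, 24, 56)
col (294, 169, 54, 62) centre [ 0.51619027 -0.26385402  0.096     ]
blk (313, 178, 24, 57)
col (298, 171, 55, 64) centre [ 0.51581117 -0.26385072  0.096     ]
[ 0.24008756 -0.1098064  -0.04566225] 0.08526950208505207
```

The driver is back within 0.4 mm of its starting place, upright and free of the gripper, so I'm handing the job in.

```bash
python3 -c "
from station import ticket; print(ticket.job_done())"
```

```text
the job is handed in; nothing more can be done
None
```

The lock screw was turned anticlockwise to its stop in one turn with the flat driver (the slot lines up with the pointer rib), the driver is back upright in its own hole and released, the nut driver was not touched, and I handed the job in at about 19 s.

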